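# Loosen the embosser knob of unknown thread

### The arm

A 6-joint arm with a two-finger parallel gripper is mounted at the origin on the work surface. World frame = base frame: x ahead of the robot, y to its left, z up, the work surface at z = 0. Lengths are in m, angles in rad, forces in N, time in s.
With the tool pointing down it reaches from about 0.325 to 0.875 m from the base axis. Payload 4.4 kg.
Tool frame: the origin (TCP) lies at the very end of the fingers, on their centre line; the grasp point (between the pads) lies 19 mm behind it; z points along the fingers, y is the line along which they close (so a half turn about z gives the same grasp; the last joint's range is limited). The gripper opens to 85 mm and grips with 20 to 120 N. Pads are 22 mm wide; open, the fingers measure 114 mm over their backs; the gripper's body (76 mm by 85 mm) begins 54 mm behind the grasp point. The pads swing forward as they close: fully open they stand 13 mm farther back than shut.
Start: joints at [-1.357, 0.207, 1.542, -0, 1.393, -0.15], TCP at [0.205, -0.537, 0.231] pointing down, gripper open.
Joint ranges: [-2.73, 2.73], [-0.86, 2.22], [0.23, 2.46], [-1.11, 4.25], [0.08, 2.63], [-2.82, 2.82]. Speed limits (rad/s): [2.79, 2.79, 3.14, 3.14, 3.14, 3.14].

### API

Orientations are given as a rotation vector (axis times angle).
In Python, from rig import ctrl gives the robot as it stands.
- The arm moves only by the shell command python3 -m inch 'ROWS' [FORCE]. ROWS is JSON, a list of rows, each an object of numbers: "claw": the gripper command: -1 is fully open, 1 is shut, values between are in proportion; "tx", "ty", "tz": the shift along the tool's x, y, z in mm; "roll": the turn about the tool's z in degrees. A call has 1 to 12 rows; each row shifts and turns the commanded pose from where the row before left it, along the tool's axes as they then stand; what a row does not reach is not made up. A row lasts 1/10 s, in which the tool goes at most 50 mm and 8.59 degrees, less where a joint would pass 70% of its speed; a pose out of reach is approached as far as the arm can. A call with a gripper value outside its range is refused whole. The fingers move at their own pace and stop on an object; FORCE is the grip in N (left out, the last holds). Time passes only in rows, so rows that do not move let the fingers close. It gives the time, the measured TCP pose, the force, the opening and the grip force at its end, in the units of the state.
- ctrl.get_state(): the state, without advancing time (a new reading comes with each control period).
- ctrl.grab_frame(name): name is "scene" or "top"; returns a dict with "color" (384x512x3 uint8, red, green, blue), "z_map" (384x512 float32, m along the optical axis (not along the pixel's ray), 0 where there is no reading), "fx", "fy", "cx", "cy" (pixels), "R" (3x3) and "t" (3): a world point X has camera coordinates R X + t. Camera axes: x right, y down, z forward; pixel columns grow to the right and rows downward; lengths in m; the calibration is good to about 2 mm. A picture is of the moment at which its call begins.
- ctrl.job_done(): hands the job in; it is judged then, once.
The state is a dict: "t": time; "joint_positions": joint angles; "qvel": joint speeds; "effort": joint torques, N m; "ee_pos": TCP position; "tcp_rot": TCP orientation; "ft_force": force on the tool from outside, world axes, zero at the start; "wrist_torque": the same for the moment, N m; "width": finger opening in m; "grasp_force": force on a finger pad.
Only numpy, scipy, OpenCV 4.12 (cv2) and the standard library are available. Lean on these libraries where they do the work, as an engineer would, in place of code of your own. Each camera call takes 0.05 s, during which the arm holds its last target. There are 200 camera calls.

### The job

Two identical blue fondant embossers are stuck to the counter, each clamped shut with a yellow wing knob on top; one knob has a reverse (left-hand) thread and nobody remembers which. Loosen the knob of the embosser on the fridge side (the robot's left) so its pattern can be changed: try it one way, and if it will not budge turn it the other way, about a sixth of a turn or more until it is fully loose, then let go. Leave the other embosser's knob tight.

Things in the scene. Friction and masses are not known exactly. Their poses are not given: they have to be found in the camera images.
- embosser_a_wing (a point): Centre of the grip of embosser A's yellow wing knob, on its vertical turning axis; turns with it. The wing is an upright bar: 50 mm long (point x), 14 mm thick (point y, pinch across this), 34 mm tall (z up). The point lies 13 mm below the wing's top, 21 mm above the 36 mm disc under it, 83 mm above the counter. A is a blue dome on a 100 mm black foot that never moves.
- embosser_b_wing (a point): The same point on embosser B, identical in shape and size to A. A and B may stand either way round: the one wanted is the one on the fridge side, whose y is above 0 (the other's y is below 0).
- embosser_a_knob (a joint): How far A's knob is loosened, rad: 0 tight (hard stop), 1.25 fully loose (hard stop); starts at 0 to 0.06. Grows with loosening, whichever way that is: clockwise for one of A and B, anticlockwise for the other, unmarked. Loosening, it turns against a steady 0.1 N m and stays where left; the other way it stops dead within 4 degrees.
- embosser_b_knob (a joint): The same for B's knob, whose thread has the opposite hand to A's.

How it is judged:
By the outcome, as a careful person would: the job done as asked, in the order asked, and still so for the second after the job is handed in, with the robot touching nothing.
It also fails if it takes over 29 s, if anything falls off the work surface, if the arm or the gripper's body presses on something with over 40 N, if the wrist force passes 120 N, or if a joint passes its speed limit or range.

## Working session

There is one attempt and no reset: what is moved stays moved. The work goes in short steps, Python scripts to look and compute and a shell command to move; the robot and the scene stay as the last step left them, time stands still between calls to the robot, and variables do not carry over. Pictures are saved under pics/ and viewed, at most 10 in all, crops included, and the job is handed in when it is done.

```bash
mkdir -p pics
cat > h.py <<'E'
import numpy as np,cv2
from rig import ctrl
def pts(f):
    v,u=np.mgrid[:384,:512]; z=f["z_map"]
    c=np.stack([(u-f["cx"])/f["fx"]*z,(v-f["cy"])/f["fy"]*z,z],-1)
    return (c-np.array(f["t"]))@np.array(f["R"])
def wings(f):
    hsv=cv2.cvtColor(f["color"],cv2.COLOR_RGB2HSV)
    m=cv2.inRange(hsv,(20,110,90),(35,255,255)); P=pts(f)
    n,l,s,c=cv2.connectedComponentsWithStats(m)
    for i in range(1,n):
        if s[i,4]<25: continue
        p=P[(l==i)&(f["z_map"]>0)]
        if len(p)<10: continue
        top=p[p[:,2]>np.percentile(p[:,2],95)-.008]
        r=cv2.minAreaRect((top[:,:2]*1000).astype(np.float32))
        w,V=np.linalg.eigh(np.cov(top[:,:2].T)); d=V[:,1]
        print("px",c[i].round(),s[i,4],"ztop",top[:,2].max().round(4),"mean",top.mean(0).round(4),"rect",np.round(r[0],1),np.round(r[1],1),"yaw",np.degrees(np.arctan2(d[1],d[0])).round(1)%180)
E
python3 - <<'E'
from h import *
ims=[]
for n in("scene","top"):
    f=ctrl.grab_frame(n);print(n);wings(f);cv2.imwrite(f"pics/{n}0.png",f["color"][:,:,::-1])
s=ctrl.get_state();print(s["t"],s["ee_pos"],s["tcp_rot"],s["width"])
E
```

```text
scene
px [143. 124.] 145 ztop 0.0971 mean [ 0.521  -0.2691  0.094 ] rect [ 519.7 -270.8] [15.1 48.2] yaw 0.30000000000001137
px [150. 136.] 66 ztop 0.0655 mean [ 0.5202 -0.261   0.0609] rect [ 519.3 -260. ] [32.3 11.5] yaw 1.0
px [380. 266.] 406 ztop 0.0981 mean [0.5578 0.2793 0.0944] rect [556.7 279.2] [14.1 48.5] yaw 154.5
top
px [189.  21.] 147 ztop -0.1868 mean [ 1.1049  0.1809 -0.1925] rect [1105.9  177.3] [95.9 28.3] yaw 89.9
px [329.  19.] 59 ztop -0.1876 mean [ 1.0998 -0.2492 -0.1925] rect [1099.  -246.7] [51.4 26. ] yaw 92.1
px [115. 177.] 140 ztop 0.1017 mean [0.5527 0.2787 0.097 ] rect [552.9 278.8] [12.4 48.7] yaw 155.1
px [125. 182.] 48 ztop 0.0667 mean [0.5485 0.2701 0.0637] rect [547.7 269.5] [10.4 27.5] yaw 154.7
px [382. 188.] 161 ztop 0.1003 mean [ 0.5157 -0.2695  0.097 ] rect [ 516.5 -269.8] [48.3 14.2] yaw 0.8000000000000114
px [373. 191.] 72 ztop 0.0746 mean [ 0.5153 -0.2612  0.0678] rect [ 515.2 -258.8] [29.1 10.5] yaw 179.3
0.1 [ 0.20499058 -0.53648794  0.23024679] [-3.08747233e+00 -5.69488689e-01  1.02895667e-04] 0.08538380935783273
```

View pics/top0.png

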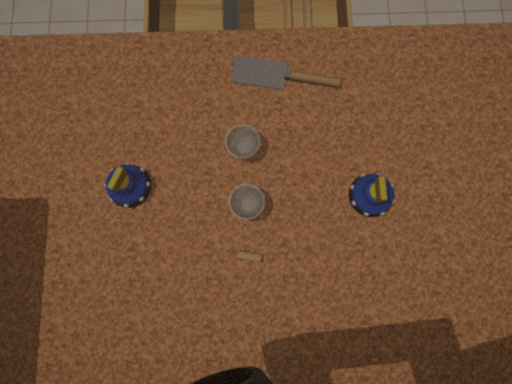

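View pics/scene0.png

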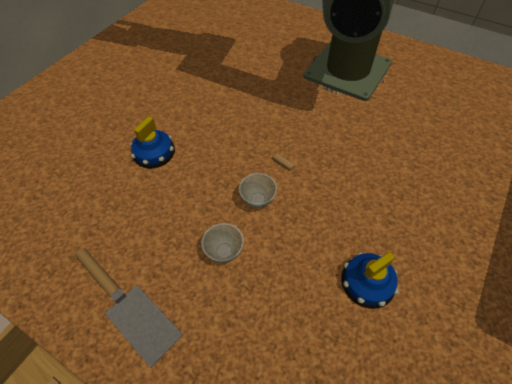

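Target wing: top view (115,177), scene view (380,266), about (0.554, 0.279), yaw 155°, ztop about 0.097 as expected. The other embosser is at y = -0.27. I'll traverse at the present height first, then roll.

```bash
python3 -m inch '[{"tx":31,"ty":-32},{"tx":31,"ty":-32},{"tx":31,"ty":-32},{"tx":31,"ty":-32},{"tx":31,"ty":-32},{"tx":31,"ty":-32},{"tx":31,"ty":-32},{"tx":31,"ty":-32},{"tx":31,"ty":-32},{"tx":31,"ty":-32}]'
python3 -m inch '[{"tx":31,"ty":-32},{"tx":31,"ty":-32},{"tx":31,"ty":-32},{"tx":31,"ty":-32},{"tx":31,"ty":-32},{"tx":31,"ty":-32},{"tx":31,"ty":-32},{"tx":31,"ty":-32},{"tx":31,"ty":-32},{"tx":31,"ty":-32}]'
python3 -m inch '[{"roll":-8.5},{"roll":-8.5},{"roll":-8.5},{"roll":-8.5},{"roll":-8.5},{"roll":-8.5},{"roll":-8.5},{"roll":-8.5},{"roll":-8.5},{"roll":-8.5},{"roll":-8.5},{"roll":-8.5}]'
python3 -m inch '[{"roll":-8.5},{"roll":-8.5},{"roll":-8.5},{"roll":-6.5},{"roll":0}]'
cat >> h.py <<'E'
def go(x,y,z,yaw):
    from scipy.spatial.transform import Rotation as Ro
    s=ctrl.get_state();R=Ro.from_rotvec(s["tcp_rot"]).as_matrix()
    d=R.T@(np.array([x,y,z])-s["ee_pos"])*1000
    a=np.degrees(np.arctan2(R[1,0],R[0,0]))
    print("t",s["t"],"pos",np.round(s["ee_pos"],4),"yaw",a.round(1),"q",np.round(s["joint_positions"],2),"shift mm",d.round(1),"roll",round((a-yaw+90)%180-90,1),"w",s["width"],"F",np.round(s["ft_force"],1),"M",np.round(s["wrist_torque"],2),"grip",s["grasp_force"])
E
python3 - <<'E'
from h import *
go(.5545,.279,.067,155)
f=ctrl.grab_frame("scene");wings(f)
E
```

```text
t 0.1 pos [ 0.205  -0.5365  0.2302] yaw 20.9 q [-1.36  0.21  1.54 -0.    1.39 -0.15] shift mm [ 617.4 -636.8  164.7] roll 45.9 w 0.08538380935783273 F [ 0.3 -0.1 -0.5] M [-0.01  0.03 -0.02] grip 0.0
px [143. 124.] 141 ztop 0.0969 mean [ 0.5213 -0.2692  0.0941] rect [ 519.6 -270.6] [48.4 14.3] yaw 0.6999999999999886
px [150. 136.] 68 ztop 0.0676 mean [ 0.5204 -0.2612  0.061 ] rect [ 519.1 -259.7] [33.7 14.2] yaw 179.1
px [380. 266.] 406 ztop 0.0983 mean [0.5577 0.2795 0.0941] rect [556.7 279. ] [14.5 49.8] yaw 154.5$[0]: bad value
$[0]: bad value
$[0]: bad value
$[0]: bad value
```

```bash
python3 -m inch '[{"claw":-1,"tx":31,"ty":-32}]'; python3 -m inch '[{"claw":-1,"tx":31,"ty":-32,"tz":0,"roll":0}]'
```

```text
t: 0.25
ee_pos: [0.2212, -0.4991, 0.2306]
tcp_rot: [3.089, 0.563, -0.002]
ft_force: [1.1, 0.2, -0.1]
width: 0.0857
grasp_force: 0.0$[0]: bad value
```

```bash
python3 -m inch '[{"claw":-1,"tx":31,"ty":-32,"tz":0,"roll":0},{"claw":-1,"tx":31,"ty":-32,"tz":0,"roll":0},{"claw":-1,"tx":31,"ty":-32,"tz":0,"roll":0},{"claw":-1,"tx":31,"ty":-32,"tz":0,"roll":0},{"claw":-1,"tx":31,"ty":-32,"tz":0,"roll":0},{"claw":-1,"tx":31,"ty":-32,"tz":0,"roll":0},{"claw":-1,"tx":31,"ty":-32,"tz":0,"roll":0},{"claw":-1,"tx":31,"ty":-32,"tz":0,"roll":0},{"claw":-1,"tx":31,"ty":-32,"tz":0,"roll":0}]' 2>&1
```

```text
t: 1.15
ee_pos: [0.3808, -0.1258, 0.2312]
tcp_rot: [3.089, 0.569, 0.001]
ft_force: [0.9, -1.0, 0.4]
width: 0.0856
grasp_force: 0.0
```

All keys are needed in each row. Continuing.

```bash
python3 -m inch '[{"claw":-1,"tx":31,"ty":-32,"tz":0,"roll":0},{"claw":-1,"tx":31,"ty":-32,"tz":0,"roll":0},{"claw":-1,"tx":31,"ty":-32,"tz":0,"roll":0},{"claw":-1,"tx":31,"ty":-32,"tz":0,"roll":0},{"claw":-1,"tx":31,"ty":-32,"tz":0,"roll":0},{"claw":-1,"tx":31,"ty":-32,"tz":0,"roll":0},{"claw":-1,"tx":31,"ty":-32,"tz":0,"roll":0},{"claw":-1,"tx":31,"ty":-32,"tz":0,"roll":0},{"claw":-1,"tx":31,"ty":-32,"tz":0,"roll":0},{"claw":-1,"tx":31,"ty":-32,"tz":0,"roll":0}]' 2>&1
python3 -m inch '[{"claw":-1,"tx":0,"ty":0,"tz":0,"roll":-8.5},{"claw":-1,"tx":0,"ty":0,"tz":0,"roll":-8.5},{"claw":-1,"tx":0,"ty":0,"tz":0,"roll":-8.5},{"claw":-1,"tx":0,"ty":0,"tz":0,"roll":-8.5},{"claw":-1,"tx":0,"ty":0,"tz":0,"roll":-8.5},{"claw":-1,"tx":0,"ty":0,"tz":0,"roll":-8.5},{"claw":-1,"tx":0,"ty":0,"tz":0,"roll":-8.5},{"claw":-1,"tx":0,"ty":0,"tz":0,"roll":-8.5}]' >/dev/null
python3 -m inch '[{"claw":-1,"tx":0,"ty":0,"tz":0,"roll":-8.5},{"claw":-1,"tx":0,"ty":0,"tz":0,"roll":-8.5},{"claw":-1,"tx":0,"ty":0,"tz":0,"roll":-8.5},{"claw":-1,"tx":0,"ty":0,"tz":0,"roll":-8.5},{"claw":-1,"tx":0,"ty":0,"tz":0,"roll":-8.5},{"claw":-1,"tx":0,"ty":0,"tz":0,"roll":-8.5},{"claw":-1,"tx":0,"ty":0,"tz":0,"roll":-8.5},{"claw":-1,"tx":0,"ty":0,"tz":0,"roll":-6.5},{"claw":-1,"tx":0,"ty":0,"tz":0,"roll":0}]' >/dev/null
python3 - <<'E'
from h import *
go(.5545,.279,.067,155)
f=ctrl.grab_frame("scene");wings(f);cv2.imwrite("pics/s1.png",f["color"][:,:,::-1])
E
```

```text
t: 2.15
ee_pos: [0.5561, 0.2837, 0.2307]
tcp_rot: [3.089, 0.57, -0.001]
ft_force: [0.4, -0.1, 0.4]
width: 0.0853
grasp_force: 0.0
t 3.85 pos [0.5557 0.2818 0.2307] yaw 154.9 q [ 0.33  0.31  1.42 -0.    1.42 -0.8 ] shift mm [ -0.2  -2.9 163.7] roll -0.1 w 0.08554031752043736 F [0.6 0.1 0.9] M [0.03 0.03 0.03] grip 0.0
px [146. 129.] 364 ztop 0.0971 mean [ 0.5211 -0.2687  0.0936] rect [ 520.  -269.9] [14.7 49.6] yaw 0.0
px [380. 266.] 420 ztop 0.0974 mean [0.5578 0.2792 0.0944] rect [556.7 279.1] [14.2 49.9] yaw 154.3
```

```bash
python3 -m inch '[{"claw":-1,"tx":0,"ty":-3,"tz":30,"roll":0},{"claw":-1,"tx":0,"ty":0,"tz":35,"roll":0},{"claw":-1,"tx":0,"ty":0,"tz":35,"roll":0},{"claw":-1,"tx":0,"ty":0,"tz":30,"roll":0},{"claw":-1,"tx":0,"ty":0,"tz":22,"roll":0},{"claw":-1,"tx":0,"ty":0,"tz":12,"roll":0},{"claw":-1,"tx":0,"ty":0,"tz":0,"roll":0}]' 2>&1
python3 - <<'E'
from h import *
go(.5545,.279,.067,155)
f=ctrl.grab_frame("scene");cv2.imwrite("pics/s2.png",cv2.resize(f["color"][150:384,270:512,::-1],None,fx=2,fy=2))
E
```

```text
t: 4.6
ee_pos: [0.5531, 0.2786, 0.065]
tcp_rot: [-0.684, -3.062, 0.004]
ft_force: [-0.1, 1.7, -0.1]
width: 0.0857
grasp_force: 0.0
t 4.6 pos [0.5531 0.2786 0.065 ] yaw 154.8 q [ 0.33  0.48  1.55 -0.    1.12 -0.8 ] shift mm [-1.1  1.  -2. ] roll -0.2 w 0.08567754274972532 F [-0.1  1.7 -0.1] M [-0.01  0.    0.02] grip 0.0
```

View pics/s2.png

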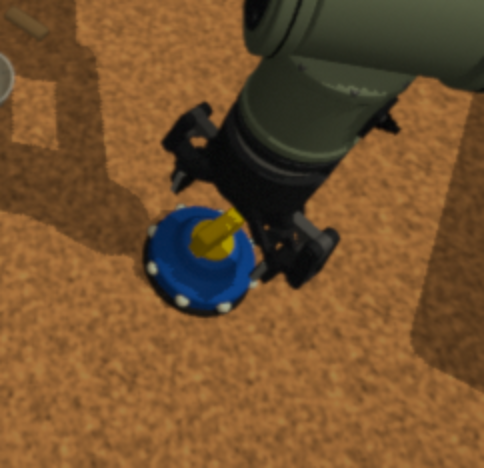

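The fingers straddle the wing (crop pixel 220,232), one on each side at (180,180) and (270,270). Raising 2 mm and closing.

```bash
python3 -m inch '[{"claw":1,"tx":-1,"ty":1,"tz":-2,"roll":0},{"claw":1,"tx":0,"ty":0,"tz":0,"roll":0},{"claw":1,"tx":0,"ty":0,"tz":0,"roll":0},{"claw":1,"tx":0,"ty":0,"tz":0,"roll":0},{"claw":1,"tx":0,"ty":0,"tz":0,"roll":0},{"claw":1,"tx":0,"ty":0,"tz":0,"roll":0},{"claw":1,"tx":0,"ty":0,"tz":0,"roll":0},{"claw":1,"tx":0,"ty":0,"tz":0,"roll":0}]' 40 2>&1
python3 -c "
from h import *
go(.5545,.279,.067,155)"
```

```text
t: 5.45
ee_pos: [0.556, 0.2792, 0.07]
tcp_rot: [-0.683, -3.066, 0.001]
ft_force: [-2.9, -2.9, 6.5]
width: 0.0133
grasp_force: 42.5
t 5.45 pos [0.556  0.2792 0.07  ] yaw 154.9 q [ 0.33  0.47  1.55 -0.    1.12 -0.81] shift mm [ 1.3 -0.8  3. ] roll -0.1 w 0.013335084217744564 F [-2.9 -2.9  6.5] M [-0.49  0.33 -0.06] grip 42.46224761009216
```

Gripped at 13–14 mm. Trying clockwise gently.

```bash
python3 -m inch '[{"claw":1,"tx":0,"ty":0,"tz":0,"roll":2},{"claw":1,"tx":0,"ty":0,"tz":0,"roll":2},{"claw":1,"tx":0,"ty":0,"tz":0,"roll":2},{"claw":1,"tx":0,"ty":0,"tz":0,"roll":0}]' 2>&1
python3 -c "
from h import *
go(.5545,.279,.067,155)"
```

```text
t: 5.85
ee_pos: [0.556, 0.2792, 0.07]
tcp_rot: [-0.843, -3.026, 0.002]
ft_force: [-2.2, -3.4, 5.7]
width: 0.0134
grasp_force: 42.5
t 5.85 pos [0.556  0.2792 0.07  ] yaw 148.9 q [ 0.33  0.47  1.55 -0.    1.12 -0.7 ] shift mm [ 1.2 -0.9  3. ] roll -6.1 w 0.01335318108822962 F [-2.2 -3.4  5.7] M [-0.46  0.31 -0.1 ] grip 42.49179482460022
```

```bash
python3 -m inch '[{"claw":1,"tx":0,"ty":0,"tz":0,"roll":2},{"claw":1,"tx":0,"ty":0,"tz":0,"roll":2},{"claw":1,"tx":0,"ty":0,"tz":0,"roll":2},{"claw":1,"tx":0,"ty":0,"tz":0,"roll":0}]' 2>&1 | head -1
python3 - <<'E'
from h import *
go(.5545,.279,.067,155)
f=ctrl.grab_frame("scene");wings(f)
E
```

```text
t: 6.25
t 6.25 pos [0.556  0.2791 0.07  ] yaw 142.9 q [ 0.33  0.47  1.55 -0.    1.12 -0.6 ] shift mm [ 1.1 -1.   3. ] roll -12.1 w 0.013351048064820832 F [-2.  -3.   5.5] M [-0.46  0.34 -0.16] grip 42.50340163707733
px [146. 129.] 377 ztop 0.0971 mean [ 0.5213 -0.269   0.0935] rect [ 519.6 -269.8] [49.9 14.8] yaw 0.4000000000000057
px [375. 264.] 108 ztop 0.0974 mean [0.5667 0.2715 0.0947] rect [565.1 273.1] [12.7 28.9] yaw 153.1
px [376. 277.] 48 ztop 0.0815 mean [0.5719 0.2826 0.0662] rect [571.8 283.7] [16.3  6.4] yaw 91.7
```

```bash
python3 -m inch '[{"claw":1,"tx":0,"ty":0,"tz":0,"roll":4},{"claw":1,"tx":0,"ty":0,"tz":0,"roll":4},{"claw":1,"tx":0,"ty":0,"tz":0,"roll":4},{"claw":1,"tx":0,"ty":0,"tz":0,"roll":0}]' 2>&1 | head -1
python3 - <<'E'
from h import *
go(.5545,.279,.067,155)
f=ctrl.grab_frame("scene");wings(f);cv2.imwrite("pics/s3.png",cv2.resize(f["color"][210:320,310:440,::-1],None,fx=5,fy=5,interpolation=cv2.INTER_CUBIC))
E
```

```text
t: 6.7
t 6.7 pos [0.5559 0.279  0.0699] yaw 130.8 q [ 0.33  0.47  1.55 -0.    1.12 -0.39] shift mm [ 0.9 -1.1  2.9] roll -24.2 w 0.013516819122784627 F [-2.3 -3.9  5.3] M [-0.5   0.38 -0.16] grip 42.5280636548996
px [146. 129.] 378 ztop 0.0977 mean [ 0.5211 -0.2687  0.0935] rect [ 519.6 -270.3] [15.  49.8] yaw 179.2
px [373. 263.] 90 ztop 0.0974 mean [0.5661 0.2686 0.0948] rect [565.5 269.5] [12.5 22.8] yaw 144.0
px [375. 276.] 52 ztop 0.0672 mean [0.5701 0.2822 0.0614] rect [569.8 283.2] [ 9.3 24.4] yaw 102.5
```

View pics/s3.png

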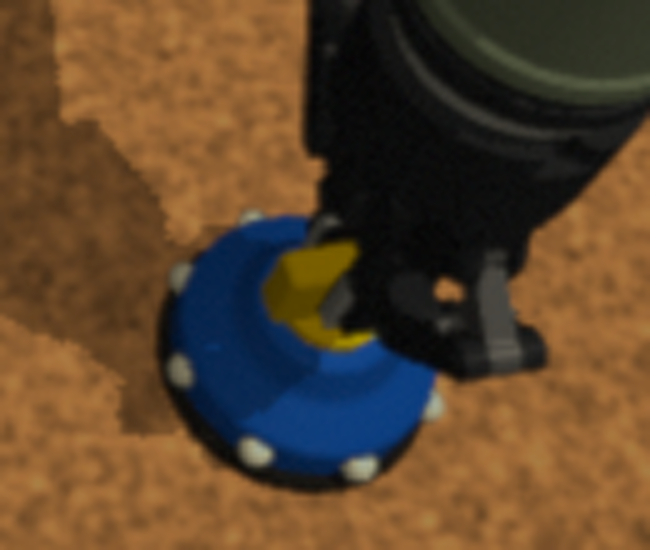

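The wing (crop 310,275) turns with the fingers at a steady small torque, so clockwise loosens. Continuing toward the far stop.

```bash
python3 -m inch '[{"claw":1,"tx":0,"ty":0,"tz":0,"roll":5},{"claw":1,"tx":0,"ty":0,"tz":0,"roll":5},{"claw":1,"tx":0,"ty":0,"tz":0,"roll":5},{"claw":1,"tx":0,"ty":0,"tz":0,"roll":5},{"claw":1,"tx":0,"ty":0,"tz":0,"roll":5},{"claw":1,"tx":0,"ty":0,"tz":0,"roll":5},{"claw":1,"tx":0,"ty":0,"tz":0,"roll":5},{"claw":1,"tx":0,"ty":0,"tz":0,"roll":5},{"claw":1,"tx":0,"ty":0,"tz":0,"roll":2},{"claw":1,"tx":0,"ty":0,"tz":0,"roll":0}]' 2>&1 | head -1
python3 - <<'E'
from h import *
go(.5545,.279,.067,155)
E
```

```text
t: 7.75
t 7.75 pos [0.5556 0.2789 0.0699] yaw 88.9 q [ 0.33  0.47  1.55 -0.    1.12  0.35] shift mm [ 0.1 -1.1  2.9] roll -66.1 w 0.013258368798421972 F [-3.7 -3.8  6.8] M [-0.6   0.46 -0.11] grip 42.623398303985596
```

```bash
python3 -m inch '[{"claw":1,"tx":0,"ty":0,"tz":0,"roll":1.5},{"claw":1,"tx":0,"ty":0,"tz":0,"roll":1.5},{"claw":1,"tx":0,"ty":0,"tz":0,"roll":0}]' 2>&1 | head -1
python3 -c "
from h import *
go(.5545,.279,.067,155)"
python3 -m inch '[{"claw":1,"tx":0,"ty":0,"tz":0,"roll":1.5},{"claw":1,"tx":0,"ty":0,"tz":0,"roll":1.5},{"claw":1,"tx":0,"ty":0,"tz":0,"roll":0}]' 2>&1 | head -1
python3 -c "
from h import *
go(.5545,.279,.067,155)"
```

```text
t: 8.05
t 8.05 pos [0.5556 0.2789 0.0699] yaw 85.9 q [ 0.33  0.47  1.55 -0.    1.12  0.4 ] shift mm [ 0.  -1.1  2.9] roll -69.1 w 0.013371466804367743 F [-3.5 -3.8  7.1] M [-0.56  0.54  0.24] grip 42.62069821357727
t: 8.35
t 8.35 pos [0.5556 0.2789 0.07  ] yaw 83.2 q [ 0.33  0.47  1.55 -0.    1.12  0.45] shift mm [-0.  -1.1  3. ] roll -71.8 w 0.013309984852478786 F [-3.2 -2.9  6.3] M [-0.59  0.57  1.58] grip 59.2354865767993
```

Torque jumped to 1.6 N m, so the far stop is reached and the knob is fully loose. Easing the wind-up, opening, lifting straight up.

```bash
python3 -m inch '[{"claw":1,"tx":0,"ty":0,"tz":0,"roll":-1.5},{"claw":-1,"tx":0,"ty":0,"tz":0,"roll":0},{"claw":-1,"tx":0,"ty":0,"tz":0,"roll":0},{"claw":-1,"tx":0,"ty":0,"tz":0,"roll":0},{"claw":-1,"tx":0,"ty":0,"tz":0,"roll":0},{"claw":-1,"tx":0,"ty":0,"tz":0,"roll":0},{"claw":-1,"tx":0,"ty":0,"tz":0,"roll":0},{"claw":-1,"tx":0,"ty":0,"tz":0,"roll":0}]' 2>&1
python3 -m inch '[{"claw":-1,"tx":0,"ty":0,"tz":-15,"roll":0},{"claw":-1,"tx":0,"ty":0,"tz":-30,"roll":0},{"claw":-1,"tx":0,"ty":0,"tz":-40,"roll":0},{"claw":-1,"tx":0,"ty":0,"tz":-40,"roll":0},{"claw":-1,"tx":0,"ty":0,"tz":-25,"roll":0},{"claw":-1,"tx":0,"ty":0,"tz":0,"roll":0},{"claw":-1,"tx":0,"ty":0,"tz":0,"roll":0}]' 2>&1
python3 - <<'E'
from h import *
f=ctrl.grab_frame("scene");wings(f);cv2.imwrite("pics/s4.png",f["color"][:,:,::-1])
E
```

```text
t: 9.15
ee_pos: [0.5561, 0.2797, 0.0692]
tcp_rot: [-2.327, -2.11, -0.0]
ft_force: [0.6, -0.3, -0.2]
width: 0.0855
grasp_force: 0.0
t: 9.85
ee_pos: [0.5565, 0.2798, 0.2209]
tcp_rot: [2.326, 2.11, 0.004]
ft_force: [-0.4, 0.4, -0.2]
width: 0.0858
grasp_force: 0.0
px [146. 129.] 365 ztop 0.0984 mean [ 0.521  -0.2687  0.0936] rect [ 519.9 -270.3] [48.7 16.2] yaw 179.6
px [382. 262.] 251 ztop 0.0978 mean [0.5576 0.2797 0.0945] rect [557.1 279.4] [48.8 14. ] yaw 86.0
px [374. 274.] 115 ztop 0.0662 mean [0.5671 0.2788 0.0613] rect [568.2 278.5] [31.2 12.2] yaw 86.5
```

View pics/s4.png

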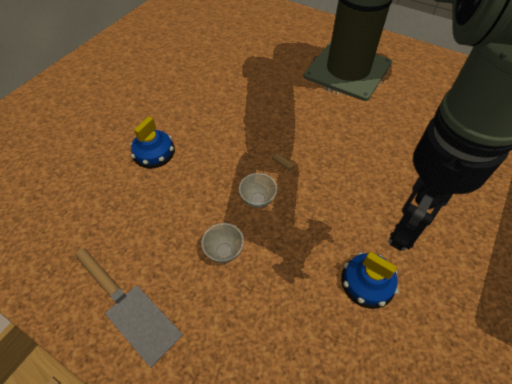

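The wing at (382,262) now lies at 86° and is free of the gripper. It turned about 68.5° and reached the stop. The other wing is unchanged.

```bash
python3 -c "
from rig import ctrl
print(ctrl.job_done())"
```

```text
the job is handed in; nothing more can be done
None
```

I loosened the fridge-side embosser's knob clockwise by about 68° to its fully loose stop and let go; the other knob was not touched, and the job was handed in at about 10 s of the 29 s allowed.

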